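# Stroke down the keeper flaps of a parts carrier

## Task

Run the closed fingertips along the curved row of five orange keeper flaps on the blue parts carrier, starting at the white dot, so that the flaps fold down one after the other in that order and all lie flat over their pockets. Go gently, just above the plate, without pressing on it or shifting the carrier; grip and lift nothing, leave the shell, the ring and everything else where they are, and finish clear of everything.

Things in the scene. Friction and masses are not known exactly. Their poses are not given: they have to be found in the camera images.
- carrier: blue-painted plate 170 x 280 mm (x, y), 14 mm thick, 2 to 3 kg, loose on the bench at any yaw; origin on its underside (bench height), 5 mm in +x from the plate's centre; z up. Five orange flaps stand in a row along an arc of radius 160 mm about the point (-115, 0) mm of its frame, bulging to +x, running from the -y end (white 20 mm dot on the plate before flap 1) to the +y end.
- flap1 (a joint): angle of flap 1 (1 is next to the white dot, 5 the last): 0 standing upright, 1.5 lying down at its stop; starts between 0 and 0.3. Orange plate 26 mm wide across the row, 38 mm long from its hinge, 4 mm thick; slight friction (0.5 N at its end), stays where left. A fingertip led along the arc with its end 9 to 17 mm above the plate folds it as it passes.
- hinge1 (a point): point on the hinge axis of flap 1, mid-width, 4 mm above the plate (18 mm above the bench); hinges follow one another every 46 mm along the arc. Axes as the carrier. Each hinge axis is level and points at the arc's centre: flaps fold only forward along the row, away from the white dot, over a small black part (4 mm high) in the flat grey pocket past their foot. Hinge lugs rise 7 mm from the plate.
- flap2 (a joint): angle of flap 2 (1 is next to the white dot, 5 the last): 0 standing upright, 1.5 lying down at its stop; starts between 0 and 0.3. Same as flap1.
- hinge2 (a point): point on the hinge axis of flap 2, mid-width, 4 mm above the plate (18 mm above the bench); hinges follow one another every 46 mm along the arc. Axes as the carrier.
- flap3 (a joint): angle of flap 3 (1 is next to the white dot, 5 the last): 0 standing upright, 1.5 lying down at its stop; starts between 0 and 0.3. Same as flap1.
- hinge3 (a point): point on the hinge axis of flap 3, mid-width, 4 mm above the plate (18 mm above the bench); hinges follow one another every 46 mm along the arc. Axes as the carrier.
- flap4 (a joint): angle of flap 4 (1 is next to the white dot, 5 the last): 0 standing upright, 1.5 lying down at its stop; starts between 0 and 0.3. Same as flap1.
- hinge4 (a point): point on the hinge axis of flap 4, mid-width, 4 mm above the plate (18 mm above the bench); hinges follow one another every 46 mm along the arc. Axes as the carrier.
- flap5 (a joint): angle of flap 5 (1 is next to the white dot, 5 the last): 0 standing upright, 1.5 lying down at its stop; starts between 0 and 0.3. Same as flap1.
- hinge5 (a point): point on the hinge axis of flap 5, mid-width, 4 mm above the plate (18 mm above the bench); hinges follow one another every 46 mm along the arc. Axes as the carrier.
- shell_a: a loose black bracket shell, 50 x 44 x 40 mm, standing on the carrier inside the bow of the row; origin: centre of its underside. Leave alone.
- cap_ring: a loose white plastic ring, 32 mm across, 12 mm high, lying on the carrier inside the bow; origin: centre of its underside. Leave alone.
- shell_b: a loose black bracket shell on the bench, 50 x 44 x 40 mm; origin: centre of its underside. Leave alone.
- shell_c: another such black bracket shell on the bench. Leave alone.
- driver: a screwdriver lying on the bench. Leave alone.
- scope: a standing black hand microscope, 42 mm across, 93 mm high; origin: centre of its underside. Leave alone.
- jar: a small closed jar, 48 mm across, 60 mm high; origin: centre of its underside. Leave alone.

How it is judged:
By the outcome, as a careful person would: the job done as asked, in the order asked, and still so for the second after the job is handed in, with the robot touching nothing.
It also fails if it takes over 35 s, if anything falls off the work surface, if the arm or the gripper's body presses on something with over 40 N, if the wrist force passes 120 N, or if a joint passes its speed limit or range.

## Robot

A 6-joint arm with a two-finger parallel gripper is mounted at the origin on the work surface. World frame = base frame: x ahead of the robot, y to its left, z up, the work surface at z = 0. Lengths are in mm, angles in rad, forces in N, time in s.
With the tool pointing down it reaches from about 300 to 850 mm from the base axis. Payload 5.4 kg.
Tool frame: the origin (TCP) lies between the finger pads; the fingertips stand 8 mm ahead of it and the grasp point (between the pads) lies 11 mm behind it; z points along the fingers, y is the line along which they close (so a half turn about z gives the same grasp; the last joint's range is limited). The gripper opens to 85 mm and grips with 20 to 120 N. Pads are 22 mm wide; open, the fingers measure 114 mm over their backs; the gripper's body (76 mm by 85 mm) begins 54 mm behind the grasp point. The pads swing forward as they close: fully open they stand 13 mm farther back than shut.
Start: joints at [-1.369, 0.158, 1.597, -0, 1.386, -0.21], TCP at [230.125, -526.924, 214.599] pointing down, gripper open.
Joint ranges: [-2.91, 2.91], [-0.94, 2.29], [0.18, 2.7], [-1.29, 4.43], [0.17, 2.64], [-3, 3]. Speed limits (rad/s): [2.57, 2.57, 3.14, 3.14, 3.14, 3.14].

## Interface

Orientations are given as a unit quaternion [w, x, y, z].
In Python, from station import r gives the robot as it stands. The module is installed in compiled form; this text tells all that it offers.
- The arm moves only by the shell command python3 -m crank 'ROWS' [FORCE]. ROWS is JSON, a list of rows, each a list of 7 numbers: the shift along the tool's x, y, z in m, then the turn, a rotation vector about the tool's x, y, z in degrees, then the opening, from 0 (shut) to 1 (fully open). A call has 1 to 10 rows; each row shifts and turns the commanded pose from where the row before left it, along the tool's axes as they then stand; what a row does not reach is not made up. A row lasts 1/10 s, in which the tool goes at most 50 mm and 8.59 degrees, less where a joint would pass 70% of its speed; a pose out of reach is approached as far as the arm can. A call is refused whole if a number of a shift passes 0.05 or a number of a turn 8.59, either way. A call with a gripper value outside its range is refused whole. The fingers move at their own pace and stop on an object; FORCE is the grip in N (left out, the last holds). Time passes only in rows, so rows that do not move let the fingers close. It gives the time, the measured TCP pose, the force, the opening and the grip force at its end, in the units of the state.
- r.get_state(): the state, without advancing time (a new reading comes with each control period).
- r.camera(name): name is "side" or "top"; returns a dict with "color" (400x640x3 uint8, red, green, blue), "vfov" (degrees; the focal length in pixels is half the picture's height over the tangent of half this angle, whatever the lens; pixels are square), "cx", "cy" (the principal point, pixels), "dist_coeffs" ([k1, k2, p1, p2, k3] as OpenCV has them; the pictures are not rectified), "rvec" (rotation vector, rad) and "tvec" (3), from world to camera coordinates, as OpenCV has them. Camera axes: x right, y down, z forward; pixel columns grow to the right and rows downward; lengths in mm; the calibration is good to about 2 mm. A picture is of the moment at which its call begins. There is no depth.
- r.close_job(): hands the job in; it is judged then, once.
The state is a dict: "time_s": time; "qpos": joint angles; "qvel": joint speeds; "joint_efforts": joint torques, N m; "position": TCP position; "tcp_rot": TCP orientation; "contact_force": force on the tool from outside, world axes, zero at the start; "torque": the same for the moment, N m; "width": opening from 0.0 (shut) to 1.0 (fully open); "grasp_force": force on a finger pad.
Only numpy, scipy, OpenCV 4.12 (cv2) and the standard library are available. Lean on these libraries where they do the work, as an engineer would, in place of code of your own. Each camera call takes 0.05 s, during which the arm holds its last target. There are 200 camera calls.

## Working session

There is one attempt and no reset: what is moved stays moved. The work goes in short steps, Python scripts to look and compute and a shell command to move; the robot and the scene stay as the last step left them, time stands still between calls to the robot, and variables do not carry over. Pictures are saved under pics/ and viewed, at most 10 in all, crops included, and the job is handed in when it is done.

```bash
mkdir -p pics
python3 - <<'E'
from station import r
import cv2,pickle
d={n:r.camera(n) for n in("top","side")}
pickle.dump(d,open('c0.pkl','wb'))
for n in d:
    cv2.imwrite(f'pics/{n}0.png',d[n]['color'][...,::-1]); print({k:v for k,v in d[n].items() if k!='color'})
s=r.get_state();print(s)
E
```

```text
{'vfov': 53.382041527596066, 'cx': 320.80056548594837, 'cy': 198.00313998372138, 'dist_coeffs': array([-0.09896691,  0.        ,  0.        ,  0.        ,  0.        ]), 'rvec': array([ 2.19814821, -2.13794199,  0.16736134]), 'tvec': array([-30.8173457 , 507.03186747, 992.4397539 ])}
{'vfov': 47.01393211822506, 'cx': 322.0934334340026, 'cy': 199.4258369239946, 'dist_coeffs': array([-0.01577519,  0.        ,  0.        ,  0.        ,  0.        ]), 'rvec': array([ 0.95105778, -2.25188214,  1.25746856]), 'tvec': array([ 341.18532971,  221.01725673, 1125.3742211 ])}
{'time_s': 0.1, 'qpos': array([-1.36907642e+00,  1.58986134e-01,  1.59815322e+00, -2.73222113e-06,
        1.38624123e+00, -2.10087893e-01]), 'qvel': array([ 5.73848908e-04, -1.42031161e-03, -4.00393032e-03, -2.25519388e-03,
        6.19760485e-05,  1.02339248e-03]), 'joint_efforts': array([ 4.66026756e-05, -3.96989751e+01, -3.32338321e+01, -1.51259042e-04,
        4.21632518e-03,  5.45647282e-06]), 'position': array([ 230.01618628, -526.33221712,  213.69185185]), 'tcp_rot': array([-8.93963806e-04,  9.78876137e-01,  2.04452216e-01,  2.39766094e-06]), 'contact_force': array([-0.32750577, -0.19296945,  0.00681419]), 'torque': array([ 0.01352098, -0.0654756 ,  0.02136653]), 'grasp_force': 0.0, 'width': 0.9995394887790916}
```

View pics/top0.png

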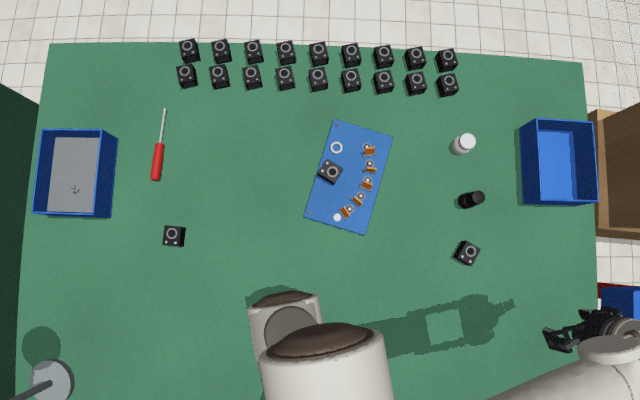

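View pics/side0.png

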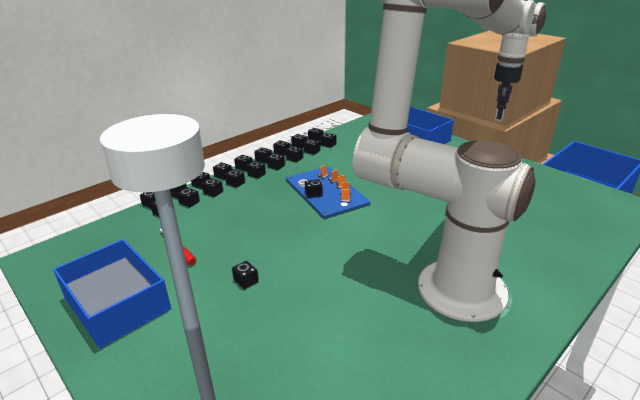

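The top view shows the carrier centred near (348,178), with the white dot at (337,217). The flaps run from (347,211) up to (369,150), the shell on the plate is at (329,171) and the ring at (336,147).

```bash
cat > h.py <<'E'
import cv2,numpy as np
def cast(c,uv,z):
    f=200/np.tan(np.radians(c['vfov']/2));K=np.array([[f,0,c['cx']],[0,f,c['cy']],[0,0,1.]])
    n=cv2.undistortPoints(np.array(uv,float).reshape(-1,1,2),K,c['dist_coeffs'])[:,0]
    R=cv2.Rodrigues(c['rvec'])[0];C=-R.T@c['tvec'];d=np.c_[n,np.ones(len(n))]@R
    return C+d*((z-C[2])/d[:,2])[:,None]
def proj(c,P):
    f=200/np.tan(np.radians(c['vfov']/2));K=np.array([[f,0,c['cx']],[0,f,c['cy']],[0,0,1.]])
    return cv2.projectPoints(np.array(P,float).reshape(-1,1,3),c['rvec'],c['tvec'],K,c['dist_coeffs'])[0][:,0]
def cen(c):
    R=cv2.Rodrigues(c['rvec'])[0];return -R.T@c['tvec']
def arc(c0,yaw,s,rad=160):  # s: arc length from row middle
    a=np.asarray(s)/160.; x=-115+rad*np.cos(a); y=rad*np.sin(a)
    return np.c_[c0[0]+x*np.cos(yaw)-y*np.sin(yaw),c0[1]+x*np.sin(yaw)+y*np.cos(yaw)]
E
python3 - <<'E'
import pickle;from h import *
d=pickle.load(open('c0.pkl','rb'))
boxes={'top':(295,110,400,245),'side':(275,155,375,225)}
for n,c in d.items():
    x0,y0,x1,y1=boxes[n];im=c['color'];hsv=cv2.cvtColor(im,cv2.COLOR_RGB2HSV)
    roi=np.zeros(im.shape[:2],bool);roi[y0:y1,x0:x1]=1
    blue=((hsv[...,0]>103)&(hsv[...,0]<125)&(hsv[...,1]>120)&(hsv[...,2]>60)&roi).astype(np.uint8)
    cn=max(cv2.findContours(blue,0,cv2.CHAIN_APPROX_NONE)[0],key=cv2.contourArea);hull=cv2.convexHull(cn)[:,0]
    W=cast(c,hull,14)[:,:2].astype(np.float32);rect=cv2.minAreaRect(W);print(n,'cam',cen(c).round(),'rect',rect);print(cv2.boxPoints(rect).round(1).tolist())
    org=((hsv[...,0]>5)&(hsv[...,0]<20)&(hsv[...,1]>150)&roi).astype(np.uint8)
    k,l,st,ce=cv2.connectedComponentsWithStats(org)
    for i in range(1,k):
        if st[i,4]>8: print('org',st[i].tolist(),ce[i].round(1),cast(c,ce[i],35)[0].round(1))
    wh=((hsv[...,1]<50)&(hsv[...,2]>170)&roi).astype(np.uint8)
    k,l,st,ce=cv2.connectedComponentsWithStats(wh)
    for i in range(1,k):
        if st[i,4]>8: print('wh',st[i].tolist(),ce[i].round(1),cast(c,ce[i],14)[0].round(1))
    big=cv2.resize(im[y0-5:y1+5,x0-5:x1+5],None,fx=5 if n=='side' else 4,fy=5 if n=='side' else 4,interpolation=2);cv2.imwrite(f'pics/{n}crop.png',big[...,::-1]);print(big.shape)
E
```

```text
top cam [ 377.    9. 1049.] rect ((572.3724365234375, -89.4300765991211), (168.22584533691406, 278.388671875), 74.53404998779297)
[[415.79998779296875, -133.39999389648438], [684.0999755859375, -207.60000610351562], [729.0, -45.5], [460.6000061035156, 28.799999237060547]]
org [365, 147, 10, 8, 53] [369.4 150.6] [ 636.8 -141.2   35. ]
org [366, 167, 10, 5, 27] [370.2 169.4] [ 586.3 -143.6   35. ]
org [362, 181, 10, 8, 47] [366.6 184.9] [ 545.3 -134.6   35. ]
org [353, 198, 8, 7, 28] [356.8 200.9] [ 502.5 -109.6   35. ]
org [341, 208, 8, 9, 43] [344.5 211.8] [473.5 -78.3  35. ]
wh [331, 142, 12, 11, 62] [335.9 147.1] [648.4 -54.   14. ]
wh [333, 213, 8, 8, 49] [336.8 216.8] [461.8 -60.3  14. ]
(580, 460, 3)
side cam [-377.  827.  778.] rect ((564.5010986328125, -87.59944152832031), (174.11407470703125, 291.4444274902344), 74.63288116455078)
[[400.8999938964844, -132.89999389648438], [681.9000244140625, -210.1999969482422], [728.0999755859375, -42.29999923706055], [447.1000061035156, 35.0]]
org [321, 166, 6, 10, 40] [323.2 170.5] [ 639.4 -147.9   35. ]
org [332, 170, 18, 30, 236] [341.6 184.6] [ 526.2 -122.1   35. ]
wh [356, 155, 19, 6, 69] [367.6 156.7] [ 630.1 -370.5   14. ]
wh [299, 180, 8, 4, 15] [301.4 181.2] [664.7 -68.6  14. ]
wh [341, 203, 6, 3, 17] [343.6 203.9] [461.9 -65.1  14. ]
(400, 550, 3)
```

View pics/topcrop.png

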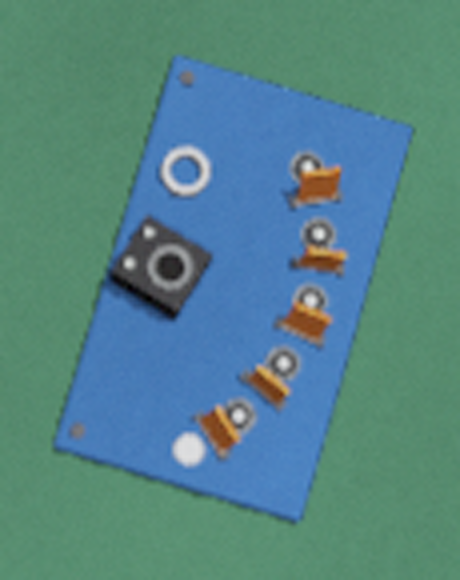

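Run:
```python
import pickle;from h import *
d=pickle.load(open('c0.pkl','rb'));c=d['top']
yaw=np.radians(-90-15.47);o=np.array([572.4,-89.4])+5*np.array([np.cos(yaw),np.sin(yaw)]);print('o',o)
def loc(P):
    v=P[:2]-o;return np.array([v[0]*np.cos(yaw)+v[1]*np.sin(yaw),-v[0]*np.sin(yaw)+v[1]*np.cos(yaw)])
def pol(P):
    q=loc(P)+[115,0];return np.hypot(*q).round(1),(np.arctan2(q[1],q[0])*160).round(1)
print('dot',pol(cast(c,[336.8,216.8],14)[0]))
for p in [(307,165),(318,233),(312,300),(284,363),(239,416)]: # ring centres of crop
    print('part',pol(cast(c,[p[0]/4+290-.4,p[1]/4+105-.4],18)[0]))
H=arc(o,yaw,[-92,-46,0,46,92]);print('hinges',H.round(1).tolist())
for n in d:
    im=cv2.resize(d[n]['color'],None,fx=5,fy=5,interpolation=2)
    for z,col in((18,(255,0,255)),(56,(0,255,0))):
        for u in proj(d[n],np.c_[H,[z]*5]): cv2.circle(im,tuple(int(v) for v in u*5+2),3,col,-1)
    q=[(-90,-140),(80,-140),(80,140),(-90,140)]
    P=[[o[0]+x*np.cos(yaw)-y*np.sin(yaw),o[1]+x*np.sin(yaw)+y*np.cos(yaw),14] for x,y in q]
    cv2.polylines(im,[(proj(d[n],P)*5+2).astype(int)],True,(255,255,0),1)
    b=(300,115,400,240) if n=='top' else (275,150,385,225)
    cv2.imwrite(f'pics/{n}_chk.png',im[b[1]*5:b[3]*5,b[0]*5:b[2]*5,::-1][:600])
a=cv2.imread('pics/top_chk.png');b=cv2.imread('pics/side_chk.png');
a=cv2.resize(a,(380,int(a.shape[0]*380/a.shape[1])));b=cv2.resize(b,(415,int(b.shape[0]*415/b.shape[1])))
m=np.zeros((max(len(a),len(b)),795,3),np.uint8);m[:len(a),:380]=a;m[:len(b),380:]=b;cv2.imwrite('pics/chk.png',m)
```

```text
o [571.06633108 -94.21885123]
dot (np.float64(159.6), np.float64(-127.7))
part (np.float64(160.6), np.float64(96.0))
part (np.float64(159.8), np.float64(49.0))
part (np.float64(161.0), np.float64(3.5))
part (np.float64(160.6), np.float64(-42.6))
part (np.float64(160.5), np.float64(-88.7))
hinges [[482.1, -89.6], [517.1, -119.2], [559.1, -137.6], [604.5, -143.4], [649.8, -136.0]]
```

View pics/chk.png

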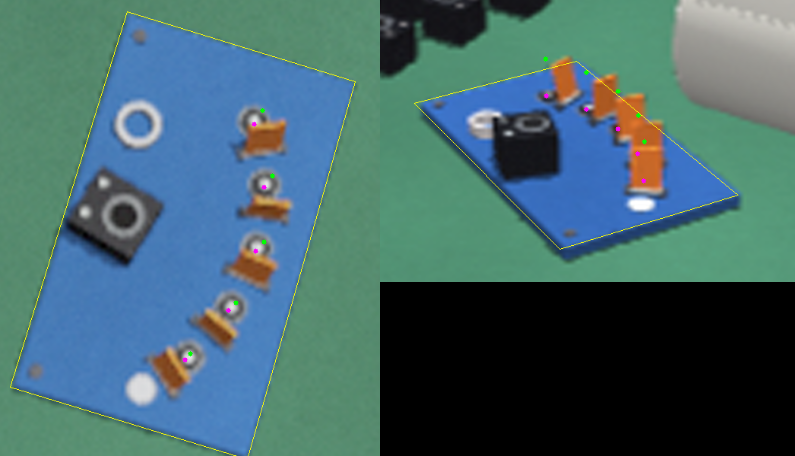

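```bash
cat >> h.py <<'E'
from scipy.spatial.transform import Rotation as Ro
YAW=np.radians(-105.47);O=np.array([571.07,-94.22])
def rel(s_t,ztcp):
    """shift (tool axes, mm) and turn about tool z (deg) to arc position s_t, tool y along travel; + present arc coords"""
    from station import r
    s=r.get_state();q=s['tcp_rot'];R=Ro.from_quat([q[1],q[2],q[3],q[0]]).as_matrix();p=s['position']
    t=np.r_[arc(O,YAW,[s_t])[0],ztcp]
    h=YAW+np.pi/2+s_t/160; yt=np.array([np.cos(h),np.sin(h),0]);Rt=np.c_[np.cross(yt,[0,0,-1]),yt,[0,0,-1]]
    v=p[:2]-O;l=np.array([v@[np.cos(YAW),np.sin(YAW)],v@[-np.sin(YAW),np.cos(YAW)]])+[115,0]
    a=np.arctan2(l[1],l[0])
    print('t',s['time_s'].__round__(2),'p',p.round(1),'rad',np.hypot(*l).round(1),'s',(a*160).round(1),'shift',(R.T@(t-p)).round(1),'turn',np.degrees(Ro.from_matrix(R.T@Rt).as_rotvec()).round(2),'F',s['contact_force'].round(1),'w',round(s['width'],2),'q6',s['qpos'][5].round(2))
E
python3 -c "
from h import *
rel(-155,120)"
```

```text
t 0.1 p [ 230.  -526.3  213.7] rad 658.0 s -52.9 shift [ 398.4 -361.3   94.5] turn [-0.1  -0.02  4.57] F [-0.3 -0.2  0. ] w 1.0 q6 -0.21
```

```bash
python3 -m crank '[[0.03,-0.027,0,0,0,0,0],[0.03,-0.027,0,0,0,0.5,0],[0.03,-0.027,0,0,0,0.5,0],[0.03,-0.027,0,0,0,0.5,0],[0.03,-0.027,0,0,0,0.5,0],[0.03,-0.027,0,0,0,0.5,0],[0.03,-0.027,0,0,0,0.5,0],[0.03,-0.027,0,0,0,0.5,0],[0.03,-0.027,0,0,0,0.5,0],[0.03,-0.027,0,0,0,0.5,0]]' 20 && python3 -c "
from h import *
rel(-155,120)"
```

```text
time_s: 1.1
position: [408.7, -163.2, 214.3]
tcp_rot: [-0.0, 0.986, 0.166, -0.0]
contact_force: [0.5, -0.5, -0.1]
width: -0.001
grasp_force: 0.0
t 1.1 p [ 408.7 -163.2  214.3] rad 263.9 s -88.1 shift [  81.2 -107.    94.3] turn [-0.01  0.01  0.04] F [ 0.5 -0.5 -0.1] w -0.0 q6 0.58
```

```bash
python3 -m crank '[[0.02,-0.027,0,0,0,0,0],[0.02,-0.027,0.01,0,0,0,0],[0.02,-0.027,0.02,0,0,0,0],[0.02,-0.026,0.02,0,0,0,0],[0,0,0.02,0,0,0,0],[0,0,0.02,0,0,0,0],[0,0,0.0,0,0,0,0],[0,0,0.0,0,0,0,0]]'
python3 - <<'E'
from h import *;from station import r
rel(-155,33)
for n,b in(('side',None),('top',None)):
    c=r.camera(n);p=r.get_state()['position']
    u=proj(c,[p,p-[0,0,8]]);print(n,u.round(1).tolist())
    im=cv2.resize(c['color'],None,fx=6,fy=6,interpolation=2)
    for k,v in enumerate(u): cv2.circle(im,tuple(int(x) for x in v*6+2.5),3,(255,0,255*k),-1)
    x,y=u[1].astype(int);y0=max(y-50,0);cv2.imwrite(f'pics/{n}1.png',im[y0*6:(y0+90)*6,(x-60)*6:(x+60)*6,::-1])
E
```

```text
time_s: 1.9
position: [448.7, -37.6, 124.6]
tcp_rot: [-0.0, 0.986, 0.166, -0.0]
contact_force: [-0.6, -0.4, 0.2]
width: -0.001
grasp_force: 0.0
t 1.9 p [448.7 -37.6 124.6] rad 162.3 s -153.6 shift [ 2.4 -1.4 91.6] turn [-0.03  0.04  0.06] F [-0.6 -0.4  0.2] w -0.0 q6 0.88
side [[340.9, 177.0], [340.9, 179.4]]
top [[330.5, 217.9], [330.3, 218.1]]
```

View pics/side1.png

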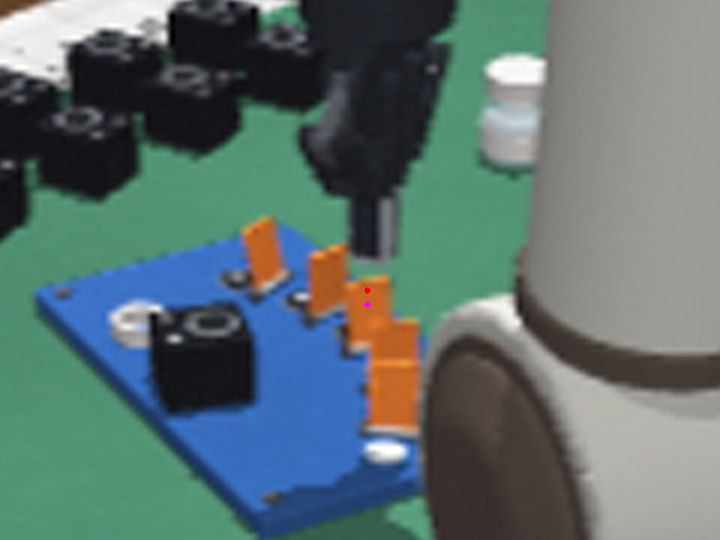

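View pics/top1.png

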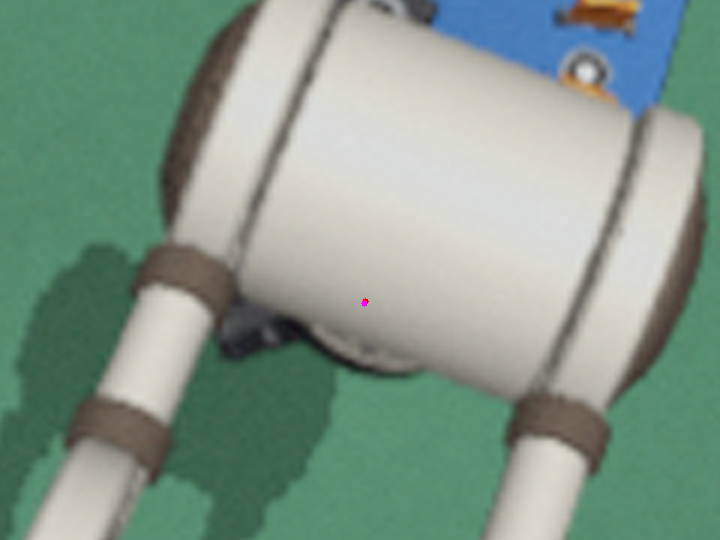

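The side crop shows the closed fingertip ending near crop (374,260), while the state projects it to (367,304). It looks about 7 px (about 24 mm) higher than the state says. The arm hides the tip in the top view. I'll go lower and check again.

```bash
python3 -m crank '[[0.0024,-0.0014,0.01,0,0,0,0],[0,0,0.02,0,0,0,0],[0,0,0.02,0,0,0,0],[0,0,0.015,0,0,0,0],[0,0,0,0,0,0,0],[0,0,0,0,0,0,0],[0,0,0,0,0,0,0]]'
python3 - <<'E'
from h import *;from station import r
rel(-155,33)
c=r.camera('side');p=r.get_state()['position'];c=r.camera('side')
u=proj(c,[p,p-[0,0,8],[p[0],p[1],14]]);print(u.round(1).tolist())
im=cv2.resize(c['color'],None,fx=8,fy=8,interpolation=2)
for k,v in enumerate(u): cv2.circle(im,tuple(int(x) for x in v*8+3.5),3,[(255,0,0),(255,0,255),(255,255,0)][k],-1)
x,y=u[1].astype(int);cv2.imwrite(f'pics/side2.png',im[(y-40)*8:(y+30)*8,(x-45)*8:(x+45)*8,::-1])
E
```

```text
time_s: 2.7
position: [451.8, -35.9, 60.7]
tcp_rot: [0.001, 0.986, 0.166, 0.001]
contact_force: [-0.0, -0.0, 0.6]
width: 0.002
grasp_force: 0.0
t 2.7 p [451.8 -35.9  60.7] rad 158.9 s -154.2 shift [-1.2 -0.8 27.7] turn [ 0.08 -0.1   0.06] F [-0.  -0.   0.6] w 0.0 q6 0.89
[[339.6, 195.7], [339.6, 198.0], [339.5, 208.7]]
```

View pics/side2.png

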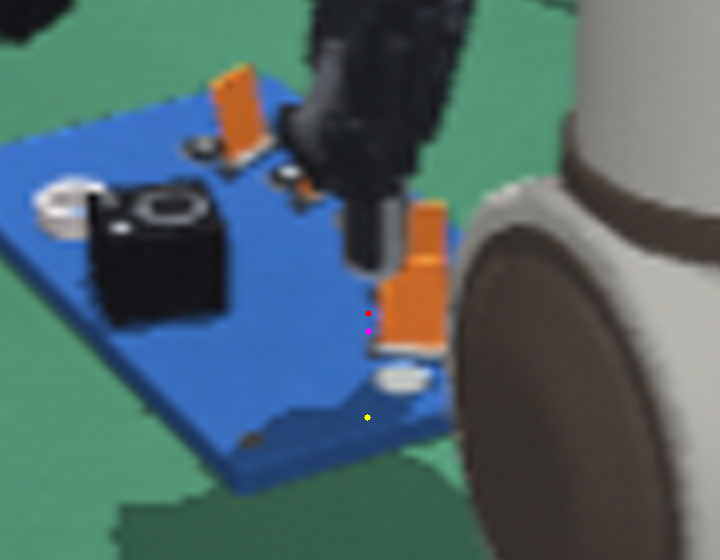

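The tip shows at crop (372,275) against a projected (368,331), again about 7 px higher. The first pictures show the gripper in both views, so I'll check the offset there.

Run:
```python
import pickle;from h import *
d=pickle.load(open('c0.pkl','rb'))
p=np.array([230.0,-526.3,213.7]);R=Ro.from_quat([.978876,.204452,0,-.00089]).as_matrix()
out=[]
for n,c in d.items():
    P=[p,p+R@[0,42,-5],p+R@[0,-42,-5],p+R@[0,42,8],p+R@[0,-42,8]]
    u=proj(c,P);print(n,u.round(1).tolist(),'px per z10',proj(c,[p,p+[0,0,10],p+[10,0,0],p+[0,10,0]]).round(1).tolist())
    im=cv2.resize(c['color'],None,fx=6,fy=6,interpolation=2)
    for k,v in enumerate(u): cv2.circle(im,tuple(int(x) for x in v*6+2.5),3,[(255,0,0),(255,0,255),(255,0,255),(255,255,0),(255,255,0)][k],-1)
    x,y=u[0].astype(int);x=min(x,607);out.append(im[max(y-45,0)*6:(y+45)*6,(x-33)*6:(x+33)*6,::-1])
cv2.imwrite('pics/tool0.png',np.hstack([o[:540,:396] for o in out]))
```

```text
top [[554.2, 321.1], [571.4, 313.3], [539.3, 329.7], [567.7, 312.4], [536.0, 328.6]] px per z10 [[554.2, 321.1], [556.9, 321.8], [554.1, 316.4], [550.0, 321.1]]
side [[496.9, 124.4], [498.2, 118.4], [496.1, 127.7], [497.5, 122.2], [495.3, 131.6]] px per z10 [[496.9, 124.4], [497.5, 121.5], [494.0, 123.6], [495.4, 125.3]]
```

View pics/tool0.png

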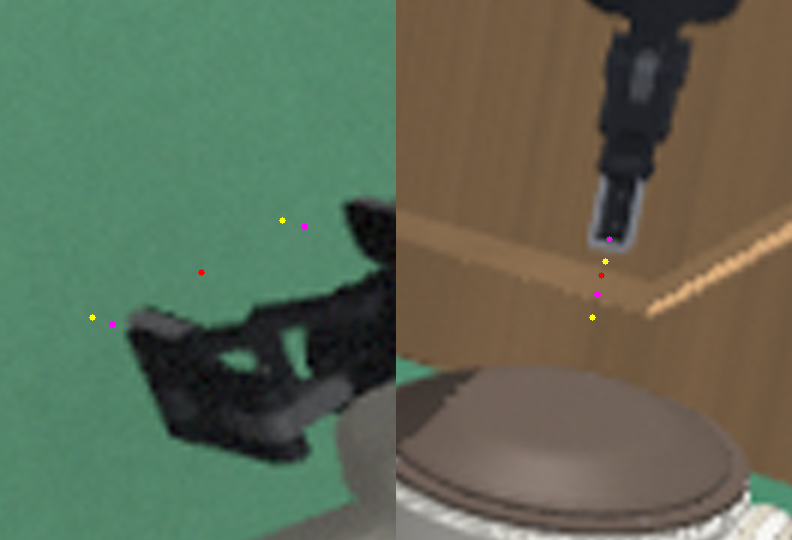

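Both first views agree that the gripper sits about 24 mm higher than the state puts it: in the side view the tip is at crop (610,247) against an expected (598,294). I'll step down to the stated sweep height, which is safe either way, and measure the tip numerically.

```bash
cat >> h.py <<'E'
def tip():
    from station import r
    p=r.get_state()['position'];c=r.camera('side');im=c['color'];u=proj(c,[p-[0,0,8],[p[0],p[1],14]]);x,y=u[0].round().astype(int)
    m=im.max(2);best=[]
    for k in range(x-5,x+8):
        col=m[y-22:y+14,k]; j=np.where(col<95)[0]; best.append((k,int(y-22+j.max()) if len(j) else -1))
    print('pred tip',u[0].round(1),'plate below',u[1].round(1),'lowest dark',best);print(np.array2string(im[y-14:y+6,x-3:x+6].max(2)))
E
python3 -c "
from h import *
tip()"
python3 -m crank '[[-0.001,-0.001,0.007,0,0,0,0],[0,0,0.007,0,0,0,0],[0,0,0.007,0,0,0,0],[0,0,0.006,0,0,0,0],[0,0,0,0,0,0,0],[0,0,0,0,0,0,0]]' && python3 -c "
from h import *
rel(-155,33);tip()"
```

```text
pred tip [339.6 198. ] plate below [339.5 208.7] lowest dark [(335, 180), (336, 181), (337, 189), (338, 189), (339, 190), (340, 201), (341, 190), (342, 181), (343, 181), (344, 183), (345, 178), (346, -1), (347, -1)]
[[ 55  40  39  39  60 103 109 106 163]
 [ 55  39  39  39  60 104 108 106 163]
 [ 54  40  41  39  60 104 109 106 163]
 [ 54  39  37  40  60 104 114 112 163]
 [ 55  39  39  39  60 104 115 115 168]
 [ 76  43  39  37  61 106 114 144 214]
 [133  99  64  51  79 117 112 152 201]
 [187 169 151 137 119 137 170 200 201]
 [193 194 185 157 149 199 198 199 200]
 [192 192 168 108 151 210 199 199 199]
 [192 192 171 113 145 205 197 194 199]
 [190 192 193 174 145 205 197 195 199]
 [189 191 192 190 151 205 199 199 199]
 [189 192 193 176 145 206 199 198 199]
 [190 191 190 172 142 198 198 197 198]
 [190 190 170 113 143 197 197 198 199]
 [191 191 165 113 148 178 191 199 206]
 [192 193 160  91 110 124 131 136 142]
 [193 193 192 191 190 192 203 219 190]
 [190 190 189 170 165 193 194 194 193]]
time_s: 3.45
position: [449.4, -34.9, 32.3]
tcp_rot: [-0.0, 0.986, 0.166, -0.0]
contact_force: [0.8, -0
[... 468 characters left out ...]
 83  40  40  38  48  98 117 103 161]
 [ 81  38  40  39  50  99 118 102 161]
 [ 81  38  40  39  48  98 113  94 161]
 [ 85  40  39  35  47  98 113  97 163]
 [119  61  43  43  49 100 111 125 183]
 [175 138 115  93  87 120 126 163 199]
 [191 191 165 114 126 154 158 179 206]
 [192 192 160  91 108 120 123 130 139]
 [194 193 192 192 192 174 145 167 171]
 [190 190 190 191 192 193 194 194 193]
 [189 190 189 174 171 192 193 193 193]
 [191 190 165 122 141 175 189 189 185]
 [187 167 122 120 121 127 136 137 131]
 [121 123 123 122 121 122 123 123 125]
 [120 122 122 123 123 123 124 124 156]
 [120 121 122 122 123 122 125 128 135]
 [121 121 122 125 130 124 114 110 111]
 [124 127 124 115 112 112 110 109 108]]
```

The tip edge is at row 199.0, against 206.3 predicted for the tip and 209.1 for the plate below it. The real tip is therefore about 20–25 mm higher than the state gives. I'll go down another 14 mm and look.

```bash
python3 -m crank '[[0.0005,0.0005,0.005,0,0,0,0],[0,0,0.005,0,0,0,0],[0,0,0.004,0,0,0,0],[0,0,0,0,0,0,0],[0,0,0,0,0,0,0]]'
python3 - <<'E'
from h import *;from station import r
rel(-155,10);tip()
c=r.camera('side');im=cv2.resize(c['color'][165:225,285:375],None,fx=8,fy=8,interpolation=2);cv2.imwrite('pics/side3.png',im[...,::-1])
E
```

```text
time_s: 4.0
position: [450.0, -35.2, 18.4]
tcp_rot: [-0.0, 0.986, 0.166, -0.0]
contact_force: [0.4, 0.2, 0.4]
width: -0.001
grasp_force: 0.0
t 4.0 p [450.  -35.2  18.4] rad 160.4 s -155.5 shift [0.4 0.5 8.4] turn [-0.02  0.02  0.07] F [0.4 0.2 0.4] w -0.0 q6 0.89
pred tip [339.7 210. ] plate below [339.7 209. ] lowest dark [(335, 222), (336, 221), (337, 223), (338, 217), (339, 217), (340, 214), (341, 202), (342, 213), (343, 214), (344, 195), (345, 212), (346, 212), (347, -1)]
[[ 80  38  38  39  48  95 109  95 158]
 [ 81  39  40  38  60 104 108 108 167]
 [ 82  40  40  39  62 105 108 107 168]
 [ 81  38  39  39  62 105 109 106 167]
 [ 82  39  39  39  62 104 109 101 152]
 [ 85  41  41  37  59 104 115 105 132]
 [121  64  50  44  64 107 122 125 139]
 [175 150 138 107 111 136 150 178 194]
 [190 188 186 169 149 169 184 194 194]
 [190 168 121 121 141 175 189 188 185]
 [186 166 122 120 121 127 136 136 132]
 [121 123 122 122 120 121 124 124 123]
 [121 122 123 122 122 123 122 123 124]
 [120 121 122 123 123 122 124 128 126]
 [121 121 124 126 130 124 116 112 111]
 [125 128 123 115 113 112 110 109 107]
 [112 110 110 111 110 109 108 104  84]
 [110 108 104 107 101  85  82  95  96]
 [109 100  81  80  95  95  94  95  95]
 [ 87  95  94  95  95  95  96  96  95]]
```

View pics/side3.png

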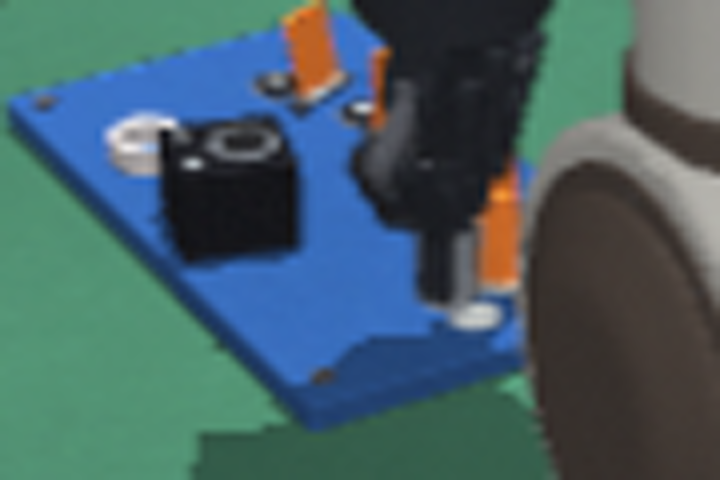

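The state now puts the tip at z=10.4, below the plate top, yet the force is zero and the side view shows clear space under the tip (crop (445,303), with the dot at (475,315)). So the offset is real. I'll use flap 1 as a height gauge: lower 5 mm, sweep past flap 1 only, then read its angle.

```bash
python3 -m crank '[[0.0004,0.0005,0.005,0,0,0,0],[0,0.003,0,0,0,-1.07,0],[0.0001,0.006,0,0,0,-2.15,0],[0.0001,0.006,0,0,0,-2.15,0],[0.0001,0.006,0,0,0,-2.15,0],[0.0001,0.006,0,0,0,-2.15,0]]' && python3 -m crank '[[0.0001,0.006,0,0,0,-2.15,0],[0.0001,0.006,0,0,0,-2.15,0],[0.0001,0.006,0,0,0,-2.15,0],[0.0001,0.006,0,0,0,-2.15,0],[0.0001,0.006,0,0,0,-2.15,0],[0.0001,0.006,0,0,0,-2.15,0],[0.0001,0.004,0,0,0,-1.43,0],[0,0,0,0,0,0,0]]'
python3 - <<'E'
from h import *;from station import r
rel(-82,10)
cs=r.camera('side');ct=r.camera('top')
import pickle;pickle.dump((cs,ct),open('c1.pkl','wb'))
a=cv2.resize(cs['color'][150:220,285:375],None,fx=6,fy=6,interpolation=2);b=cv2.resize(ct['color'][110:240,300:400],None,fx=4,fy=4,interpolation=2)[:420,:250] if 0 else cv2.resize(ct['color'][140:240,315:380],None,fx=4,fy=4,interpolation=2)
m=np.zeros((420,800,3),np.uint8);m[:,:540]=a;m[:400,540:800]=b;cv2.imwrite('pics/g1.png',m[...,::-1])
E
```

```text
time_s: 4.7
position: [461.7, -60.7, 13.5]
tcp_rot: [0.0, 0.968, 0.25, -0.0]
contact_force: [-0.7, -0.2, -0.6]
width: 0.002
grasp_force: 0.0
time_s: 5.5
position: [485.4, -93.1, 13.7]
tcp_rot: [0.0, 0.93, 0.367, 0.0]
contact_force: [-1.1, 0.3, -0.1]
width: -0.003
grasp_force: 0.0
t 5.5 p [485.4 -93.1  13.7] rad 159.9 s -87.2 shift [0.  5.2 3.7] turn [ 0.02 -0.01 -2.07] F [-1.1  0.3 -0.1] w -0.0 q6 0.38
```

View pics/g1.png

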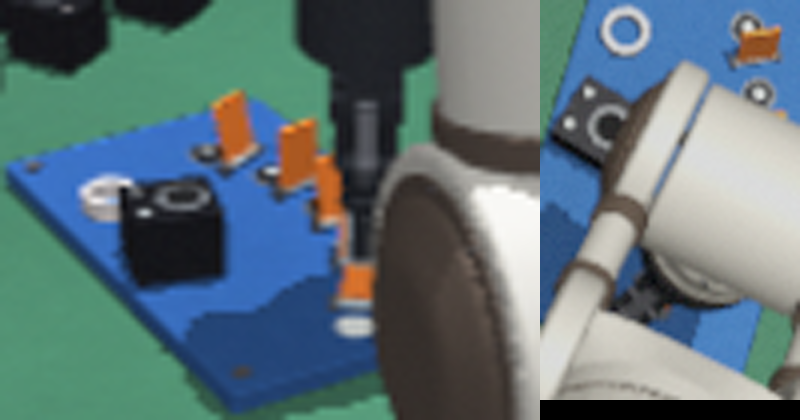

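The side view shows flap 1 tipped forward under the finger: its foot is at crop (355,303), the finger bottom is near (362,262), and flaps 2–5 are untouched. I'll finish passing flap 1, lift clear, and measure its angle numerically.

```bash
python3 -m crank '[[0.0001,0.004,0,0,0,-1.4,0],[0,0,0,0,0,0,0]]' && python3 -c "
from h import *
rel(-155,10)" && python3 -m crank '[[0,0,-0.03,0,0,0,0],[0,0,-0.045,0,0,0,0],[0,-0.02,-0.045,0,0,0,0],[0,-0.04,-0.02,0,0,3,0],[0,-0.04,0,0,0,6,0],[0,0,0,0,0,8,0],[0,0,0,0,0,8,0]]'
python3 - <<'E'
from h import *;from station import r
rel(-155,10)
c=r.camera('side');import pickle;pickle.dump(c,open('c2.pkl','wb'));d=pickle.load(open('c0.pkl','rb'))
for c in(d['side'],c):
    hsv=cv2.cvtColor(c['color'],cv2.COLOR_RGB2HSV);o=((hsv[...,0]>4)&(hsv[...,0]<22)&(hsv[...,1]>130))
    print('\n'.join(f'{y} '+''.join('#' if v else '.' for v in o[y,315:356]) for y in range(160,206)))
H=arc(O,YAW,[-109,-109+38*np.sin(1),-71])
print(proj(c,[[*H[0],18],[*H[1],18+38*np.cos(1)],[*H[2],18]]).round(1))
E
```

```text
time_s: 5.8
position: [488.1, -95.7, 13.7]
tcp_rot: [0.0, 0.925, 0.379, 0.0]
contact_force: [1.0, 0.1, -0.4]
width: 0.001
grasp_force: 0.0
t 5.8 p [488.1 -95.7  13.7] rad 159.8 s -83.4 shift [ 15.4 -69.3   3.7] turn [ 3.000e-02 -2.000e-02  2.552e+01] F [ 1.   0.1 -0.4] w 0.0 q6 0.36
time_s: 6.5
position: [418.7, -21.8, 153.8]
tcp_rot: [0.0, 0.986, 0.167, 0.0]
contact_force: [0.5, -0.5, -0.3]
width: -0.001
grasp_force: 0.0
t 6.5 p [418.7 -21.8 153.8] rad 187.1 s -175.0 shift [ 25.4  23.4 143.9] turn [ 0.04 -0.05  0.23] F [ 0.5 -0.5 -0.3] w -0.0 q6 0.89
160 .........................................
161 .........................................
162 .........................................
163 .........................................
164 .........................................
165 .........#...............................
166 .......####..............................
167 ......#####..............................
168 ......#####..............................
169 ......#####..............................
170 .......####.........###..................
171 .......####......######.........
[... 3035 characters left out ...]
###.......
192 ...........................########......
193 ............................########.....
194 ............................#######......
195 ............................#######......
196 ............................#######......
197 ...........................########......
198 ...........................########......
199 ............................#######......
200 .........................................
201 .........................................
202 .........................................
203 .........................................
204 .........................................
205 .........................................
[[343.9 200.4]
 [344.5 189.7]
 [344.2 194.3]]
```

Run:
```python
from h import *;import pickle
c=pickle.load(open('c2.pkl','rb'));im=c['color']
for y in range(186,203): print(y,[tuple(int(v) for v in im[y,x]) for x in (341,344,346,348,350)])
for th in (1.2,1.3,1.4,1.5):
    S=[];Z=[]
    for w in(-2,2): S.append(-109+38*np.sin(th)-w*np.cos(th)*-1);Z.append(18+38*np.cos(th)+abs(w)*np.sin(th)*np.sign(w))
    print(th,proj(c,np.c_[arc(O,YAW,S),Z])[:,1].round(1), 'h',round(4+38*np.cos(th)+2*np.sin(th),1))
for rad in(147,173): print(proj(c,np.c_[arc(O,YAW,[-109,-71,-63],rad),[18]*3]).round(1).tolist())
```

```text
186 [(201, 138, 104), (186, 97, 38), (186, 96, 37), (186, 97, 36), (58, 102, 172)]
187 [(156, 116, 117), (186, 96, 37), (187, 97, 38), (191, 99, 38), (58, 102, 171)]
188 [(142, 109, 156), (186, 96, 37), (187, 97, 37), (191, 99, 38), (68, 107, 166)]
189 [(144, 110, 152), (186, 96, 37), (187, 97, 38), (191, 100, 39), (87, 120, 179)]
190 [(161, 126, 131), (188, 98, 37), (184, 95, 35), (191, 99, 38), (85, 118, 176)]
191 [(150, 108, 113), (219, 122, 49), (184, 97, 38), (198, 108, 43), (107, 121, 156)]
192 [(146, 107, 122), (251, 175, 73), (251, 176, 72), (249, 187, 83), (177, 138, 104)]
193 [(113, 104, 99), (251, 175, 72), (251, 176, 73), (251, 177, 75), (208, 148, 101)]
194 [(66, 77, 98), (251, 177, 74), (251, 177, 75), (251, 177, 75), (170, 130, 96)]
195 [(67, 94, 142), (251, 176, 73), (251, 176, 73), (251, 177, 74), (139, 118, 96)]
196 [(95, 119, 178), (251, 176, 74), (251, 177, 74), (251, 178, 75), (141, 118, 94)]
197 [(158, 128, 162), (251, 176, 74), (251, 177, 74), (251, 178, 75), (138, 116, 92)]
198 [(162, 136, 162), (250, 178, 77), (251, 177, 74), (251, 178, 76), (119, 100, 86)]
199 [(177, 162, 140), (235, 172, 110), (250, 185, 106), (250, 188, 96), (88, 84, 80)]
200 [(139, 145, 151), (220, 226, 229), (231, 236, 239), (230, 219, 202), (100, 99, 98)]
201 [(64, 81, 110), (98, 114, 136), (114, 123, 135), (130, 136, 141), (93, 91, 89)]
202 [(84, 126, 198), (142, 175, 225), (86, 105, 144), (43, 74, 121), (92, 92, 92)]
1.2 [191.6 190.4] h 19.6
1.3 [192.4 191.2] h 16.1
1.4 [193.2 192.1] h 12.4
1.5 [194.1 193. ] h 8.7
[[339.9, 200.0], [340.2, 194.4], [340.0, 193.3]]
[[348.0, 200.8], [348.2, 194.1], [347.9, 192.8]]
```

Flap 1's lit face spans rows 191.5–199.8, which gives an angle of about 1.33–1.37, so the tip end is about 13–16 mm above the plate at TCP z=13.7. I'll use TCP z≈10 for the full sweep.

```bash
python3 -m crank '[[0.0128,0.0118,0.03,0,0,0,0],[0.0126,0.0116,0.04,0,0,0.2,0],[0,0,0.04,0,0,0,0],[0,0,0.02,0,0,0,0],[0,0,0.01,0,0,0,0],[0,0,0.0035,0,0,0,0],[0,0,0,0,0,0,0],[0,0,0,0,0,0,0]]' && python3 -c "
from h import *
rel(-155,10)"
```

```text
time_s: 7.35
position: [452.2, -36.7, 11.5]
tcp_rot: [0.001, 0.986, 0.168, 0.001]
contact_force: [-0.3, 0.1, -0.7]
width: -0.0
grasp_force: 0.0
t 7.35 p [452.2 -36.7  11.5] rad 158.7 s -153.3 shift [-1.3 -1.7  1.4] turn [ 0.1  -0.12  0.3 ] F [-0.3  0.1 -0.7] w -0.0 q6 0.89
```

```bash
python3 -m crank '[[-0.0008,0,0.0012,0,0,0,0],[0,0.003,0,0,0,-1.3,0],[0.0001,0.006,0,0,0,-2.15,0],[0.0001,0.006,0,0,0,-2.15,0],[0.0001,0.006,0,0,0,-2.15,0],[0.0001,0.006,0,0,0,-2.15,0],[0.0001,0.006,0,0,0,-2.15,0],[0.0001,0.006,0,0,0,-2.15,0],[0.0001,0.006,0,0,0,-2.15,0],[0.0001,0.006,0,0,0,-2.15,0]]' && python3 -c "
from h import *
rel(-100,10)"
```

```text
time_s: 8.35
position: [474.9, -81.7, 9.3]
tcp_rot: [0.0, 0.946, 0.325, 0.0]
contact_force: [-0.7, -0.1, -0.2]
width: 0.002
grasp_force: 0.0
t 8.35 p [474.9 -81.7   9.3] rad 160.5 s -102.6 shift [ 0.5  2.6 -0.7] turn [ 0.04 -0.02 -0.78] F [-0.7 -0.1 -0.2] w 0.0 q6 0.49
```

```bash
python3 -m crank '[[0.0001,0.006,0,0,0,-2.15,0],[0.0001,0.006,0,0,0,-2.15,0],[0.0001,0.006,0,0,0,-2.15,0],[0.0001,0.006,0,0,0,-2.15,0],[0.0001,0.006,0,0,0,-2.15,0],[0.0001,0.006,0,0,0,-2.15,0],[0.0001,0.006,0,0,0,-2.15,0],[0.0001,0.006,0,0,0,-2.15,0],[0.0001,0.006,0,0,0,-2.15,0],[0.0001,0.006,0,0,0,-2.15,0]]'
python3 - <<'E'
from h import *;from station import r
rel(-40,10)
im=r.camera('side')['color']
for y in range(186,202): print(y,[tuple(int(v) for v in im[y,x]) for x in (341,344,346,348)])
E
```

```text
time_s: 9.35
position: [519.5, -121.2, 9.3]
tcp_rot: [0.0, 0.868, 0.496, 0.0]
contact_force: [0.6, 0.7, 0.2]
width: 0.001
grasp_force: 0.2
t 9.35 p [ 519.5 -121.2    9.3] rad 160.5 s -42.9 shift [ 0.5  2.9 -0.7] turn [ 0.03  0.   -0.76] F [0.6 0.7 0.2] w 0.0 q6 0.08
186 [(109, 109, 113), (33, 34, 40), (68, 69, 70), (51, 46, 41)]
187 [(162, 126, 106), (66, 64, 65), (86, 83, 84), (54, 47, 43)]
188 [(185, 114, 76), (157, 120, 98), (145, 111, 89), (54, 47, 43)]
189 [(170, 95, 48), (202, 105, 40), (167, 96, 59), (55, 48, 45)]
190 [(152, 88, 56), (203, 105, 40), (167, 96, 59), (59, 51, 47)]
191 [(139, 80, 58), (201, 105, 42), (162, 90, 51), (57, 50, 45)]
192 [(128, 88, 72), (178, 104, 52), (120, 83, 59), (54, 47, 43)]
193 [(110, 114, 119), (201, 104, 41), (159, 84, 39), (53, 46, 43)]
194 [(64, 75, 94), (201, 104, 40), (132, 75, 41), (53, 47, 43)]
195 [(44, 68, 107), (201, 104, 40), (129, 73, 39), (53, 46, 41)]
196 [(53, 70, 110), (201, 104, 41), (102, 64, 39), (54, 47, 43)]
197 [(100, 79, 101), (201, 104, 40), (103, 64, 40), (52, 46, 41)]
198 [(110, 82, 100), (199, 104, 41), (103, 64, 41), (52, 45, 42)]
199 [(122, 98, 87), (164, 100, 66), (102, 65, 45), (52, 46, 42)]
200 [(120, 126, 131), (159, 166, 170), (86, 85, 85), (53, 46, 42)]
201 [(60, 75, 99), (96, 109, 125), (59, 61, 69), (52, 44, 41)]
```

```bash
python3 -m crank '[[0.0001,0.006,0,0,0,-2.15,0],[0.0001,0.006,0,0,0,-2.15,0],[0.0001,0.006,0,0,0,-2.15,0],[0.0001,0.006,0,0,0,-2.15,0],[0.0001,0.006,0,0,0,-2.15,0],[0.0001,0.006,0,0,0,-2.15,0],[0.0001,0.006,0,0,0,-2.15,0],[0.0001,0.006,0,0,0,-2.15,0],[0.0001,0.006,0,0,0,-2.15,0],[0.0001,0.006,0,0,0,-2.15,0]]' && python3 -c "
from h import *
rel(20,10)"
```

```text
time_s: 10.4
position: [575.0, -141.3, 9.0]
tcp_rot: [-0.0, 0.761, 0.649, -0.0]
contact_force: [-1.9, 0.0, 0.1]
width: -0.001
grasp_force: 0.5
t 10.4 p [ 575.  -141.3    9. ] rad 160.2 s 16.4 shift [ 0.2  3.6 -1. ] turn [-0.03  0.   -0.8 ] F [-1.9  0.   0.1] w -0.0 q6 -0.29
```

```bash
python3 -m crank '[[0.0001,0.006,0,0,0,-2.15,0],[0.0001,0.006,0,0,0,-2.15,0],[0.0001,0.006,0,0,0,-2.15,0],[0.0001,0.006,0,0,0,-2.15,0],[0.0001,0.006,0,0,0,-2.15,0],[0.0001,0.006,0,0,0,-2.15,0],[0.0001,0.006,0,0,0,-2.15,0],[0.0001,0.006,0,0,0,-2.15,0],[0.0001,0.006,0,0,0,-2.15,0],[0.0001,0.006,0,0,0,-2.15,0]]' && python3 -c "
from h import *
rel(80,10)"
```

```text
time_s: 11.4
position: [634.5, -139.9, 8.9]
tcp_rot: [-0.0, 0.627, 0.779, -0.0]
contact_force: [-0.9, -0.6, 1.1]
width: -0.0
grasp_force: 0.4
t 11.4 p [ 634.5 -139.9    8.9] rad 159.9 s 76.2 shift [-0.1  3.8 -1.1] turn [-0.05 -0.01 -0.79] F [-0.9 -0.6  1.1] w -0.0 q6 -0.62
```

```bash
python3 -m crank '[[0.0001,0.006,0,0,0,-2.15,0],[0.0001,0.006,0,0,0,-2.15,0],[0.0001,0.006,0,0,0,-2.15,0],[0.0001,0.006,0,0,0,-2.15,0],[0.0001,0.006,0,0,0,-2.15,0],[0.0001,0.006,0,0,0,-2.15,0],[0.0001,0.006,0,0,0,-2.15,0],[0.0001,0.006,0,0,0,-2.15,0],[0.0001,0.006,0,0,0,-2.15,0],[0.0001,0.006,0,0,0,-2.15,0]]' && python3 -m crank '[[0,0,-0.02,0,0,0,0],[0,0,-0.04,0,0,0,0],[0,0,-0.04,0,0,0,0],[0.0,0,-0.045,0,0,0,0],[-0.045,0.0,0,0,0,0,0],[-0.045,0,0,0,0,0,0],[-0.045,0,0,0,0,0,0],[-0.045,0,0,0,0,0,0],[-0.045,0,0,0,0,0,0],[-0.045,0,0,0,0,0,0]]'
python3 - <<'E'
from h import *;from station import r
rel(138,150)
d={n:r.camera(n) for n in('side','top')};import pickle;pickle.dump(d,open('c3.pkl','wb'))
cv2.imwrite('pics/fin.png',d['top']['color'][...,::-1])
im=d['side']['color']
c=d['side'];H=arc(O,YAW,np.array([-109,-63,-17,29,75]))
for th in(1.3,1.4,1.5):
    print(th,proj(c,np.c_[arc(O,YAW,np.array([-109,-63,-17,29,75])+38*np.sin(th)),[20+38*np.cos(th)]*5]).round(1).tolist())
hsv=cv2.cvtColor(im,cv2.COLOR_RGB2HSV);o=((hsv[...,0]>4)&(hsv[...,0]<22)&(hsv[...,1]>130))
print('\n'.join(f'{y} '+''.join('#' if v else '.' for v in o[y,305:356]) for y in range(160,206)))
p=d['top'];i=p['color'];hs=cv2.cvtColor(i,cv2.COLOR_RGB2HSV);o=((hs[...,0]>4)&(hs[...,0]<22)&(hs[...,1]>130));o[:110]=0;o[245:]=0;o[:,:295]=0;o[:,400:]=0
k,l,st,ce=cv2.connectedComponentsWithStats(o.astype(np.uint8));print(st[1:].tolist())
def blue(c,b):
    h=cv2.cvtColor(c['color'],cv2.COLOR_RGB2HSV);m=np.zeros(h.shape[:2],np.uint8);s=np.s_[b[1]:b[3],b[0]:b[2]]
    m[s]=((h[s][...,0]>103)&(h[s][...,0]<125)&(h[s][...,1]>120)&(h[s][...,2]>60));cn=max(cv2.findContours(m,0,1)[0],key=cv2.contourArea);return cv2.minAreaRect(cast(c,cv2.convexHull(cn)[:,0],14)[:,:2].astype(np.float32))
print(blue(p,(295,110,400,245)),blue(c,(275,155,375,225)))
d0=pickle.load(open('c0.pkl','rb'))['side'];print('side before',blue(d0,(275,155,375,225)))
E
```

```text
time_s: 12.4
position: [689.9, -116.6, 9.1]
tcp_rot: [0.0, 0.47, 0.882, 0.0]
contact_force: [0.7, -0.5, 1.0]
width: 0.003
grasp_force: 0.0
time_s: 13.4
position: [826.4, -328.3, 153.1]
tcp_rot: [0.004, 0.471, 0.882, 0.0]
contact_force: [0.9, -0.5, -0.4]
width: -0.0
grasp_force: 0.0
t 13.4 p [ 826.4 -328.3  153.1] rad 411.6 s 135.6 shift [251.6   5.5   1.5] turn [ 0.25  0.37 -0.18] F [ 0.9 -0.5 -0.4] w -0.0 q6 -1.1
1.3 [[344.3, 191.2], [341.2, 184.3], [334.5, 178.4], [325.1, 173.8], [313.6, 170.8]]
1.4 [[344.3, 192.1], [341.1, 185.2], [334.4, 179.3], [324.9, 174.7], [313.4, 171.7]]
1.5 [[344.2, 193.0], [341.0, 186.1], [334.3, 180.2], [324.8, 175.7], [313.3, 172.7]]
160 ...................................................
161 ...................................................
162 ...................................................
163 ...................................................
164 ...................................................
165 ...................................................
166 ...................................................
167 ...............................
[... 1875 characters left out ...]
.................................................
202 ...................................................
203 ...................................................
204 ...................................................
205 ...................................................
[[363, 141, 10, 13, 112], [365, 157, 11, 14, 122], [361, 174, 10, 12, 60], [354, 189, 9, 12, 36], [352, 203, 1, 1, 1]]
((608.1826171875, -99.29568481445312), (168.0204315185547, 204.26292419433594), 74.44672393798828) ((564.808837890625, -88.15301513671875), (174.533203125, 292.4723815917969), 74.8130111694336)
side before ((564.5010986328125, -87.59944152832031), (174.11407470703125, 291.4444274902344), 74.63288116455078)
```

The side mask shows all five flaps folded, with top edges at the rows expected for about 1.45–1.5. I'll pull the arm fully out of view and check from the top.

```bash
python3 -m crank '[[0.012,-0.042,0,0,0,0,0],[0.012,-0.042,0,0,0,0,0],[0.012,-0.042,0,0,0,0,0],[0.012,-0.042,0,0,0,0,0],[0.012,-0.042,0,0,0,0,0],[0.012,-0.042,0,0,0,0,0],[0.012,-0.042,0,0,0,0,0],[0.012,-0.042,0,0,0,0,0],[0.012,-0.042,0,0,0,0,0],[0.012,-0.042,0,0,0,0,0]]'
python3 - <<'E'
from h import *;from station import r;import pickle
d={n:r.camera(n) for n in('side','top')};d0=pickle.load(open('c0.pkl','rb'))
def blue(c,b):
    h=cv2.cvtColor(c['color'],cv2.COLOR_RGB2HSV);m=np.zeros(h.shape[:2],np.uint8);s=np.s_[b[1]:b[3],b[0]:b[2]]
    m[s]=((h[s][...,0]>103)&(h[s][...,0]<125)&(h[s][...,1]>120)&(h[s][...,2]>60));cn=max(cv2.findContours(m,0,1)[0],key=cv2.contourArea);return cv2.minAreaRect(cast(c,cv2.convexHull(cn)[:,0],14)[:,:2].astype(np.float32))
for n,b in(('top',(295,110,400,245)),('side',(275,155,375,225))): print(n,blue(d0[n],b),blue(d[n],b))
p=d['top'];hs=cv2.cvtColor(p['color'],cv2.COLOR_RGB2HSV);o=((hs[...,0]>4)&(hs[...,0]<22)&(hs[...,1]>130)).astype(np.uint8);o[:110]=0;o[245:]=0;o[:,:295]=0;o[:,400:]=0
for k in sorted(cv2.findContours(o,0,1)[0],key=lambda k:-k[:,0,1].mean()):
    if cv2.contourArea(k)<10: continue
    q=cv2.minAreaRect(cast(p,k[:,0],19)[:,:2].astype(np.float32)); v=np.array(q[0])-O;l=np.array([v@[np.cos(YAW),np.sin(YAW)],v@[-np.sin(YAW),np.cos(YAW)]])+[115,0]
    print('flap size',np.round(q[1],1),'rad',np.hypot(*l).round(1),'s',(160*np.arctan2(l[1],l[0])).round(1))
s=d['side'];H=np.array([-109,-63,-17,29,75])
hs=cv2.cvtColor(s['color'],cv2.COLOR_RGB2HSV);o=((hs[...,0]>4)&(hs[...,0]<22)&(hs[...,1]>130))
print('\n'.join(f'{y} '+''.join('#' if v else '.' for v in o[y,305:356]) for y in range(168,202)))
df=np.abs(p['color'].astype(int)-d0['top']['color']).max(2)>60
k,l,st,ce=cv2.connectedComponentsWithStats(df.astype(np.uint8));print('changed',[x.tolist() for x in st[1:] if x[4]>15])
E
```

```text
time_s: 14.5
position: [424.1, -456.4, 152.0]
tcp_rot: [0.004, 0.471, 0.882, 0.0]
contact_force: [-0.5, -0.6, 0.3]
width: -0.003
grasp_force: 0.0
top ((572.3724365234375, -89.4300765991211), (168.22584533691406, 278.388671875), 74.53404998779297) ((572.2899169921875, -89.40724182128906), (168.22584533691406, 278.21746826171875), 74.53404998779297)
side ((564.5010986328125, -87.59944152832031), (174.11407470703125, 291.4444274902344), 74.63288116455078) ((564.5303344726562, -88.00273132324219), (174.5271759033203, 291.3345642089844), 74.76200866699219)
flap size [23.1 32.2] rad 161.4 s -91.0
flap size [22.2 32.1] rad 162.1 s -44.6
flap size [23.  32.5] rad 161.4 s 1.4
flap size [22.6 32.7] rad 162.2 s 46.9
flap size [32.7 23.7] rad 162.0 s 92.8
168 ...................................................
169 ...................................................
170 ...................................................
171 ............####...................................
172 ..........########.................................
173 ..........##########...............................
174 ......
[... 1218 characters left out ...]
...
196 ......................................####.........
197 .....................................######........
198 .....................................########......
199 ......................................#######......
200 ...................................................
201 ...................................................
changed [[362, 140, 15, 44, 379], [355, 181, 17, 21, 159], [571, 183, 69, 62, 2160], [346, 198, 15, 17, 127], [394, 205, 246, 195, 19034], [511, 206, 52, 35, 933], [340, 208, 9, 10, 46], [596, 242, 44, 37, 519], [621, 263, 17, 7, 23], [279, 290, 30, 8, 111], [202, 293, 172, 107, 8056], [604, 314, 6, 6, 16], [357, 339, 32, 61, 1112], [532, 367, 65, 33, 1186]]
```

```bash
python3 -m crank '[[0,0,-0.03,0,0,0,0],[0,0,-0.03,0,0,0,0],[0,0,0,0,0,0,0],[0,0,0,0,0,0,0],[0,0,0,0,0,0,0]]' && python3 -c "
from station import r
print(r.close_job())"
```

```text
time_s: 15.1
position: [425.6, -456.0, 210.3]
tcp_rot: [0.003, 0.471, 0.882, 0.001]
contact_force: [0.3, 0.5, -0.0]
width: -0.002
grasp_force: 0.0
the job is handed in; nothing more can be done
None
```

All five flaps were folded in order from the white dot and lie flat at roughly 1.4–1.5 rad by the images; the carrier moved less than 1 mm, no contact above about 2 N was read, and the job was handed in at 15.1 s with the arm clear (the first pass, a few mm high, left flap 1 at about 1.35 rad and the full sweep finished it).

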